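# Free the stuck housing and set it on the measuring stage

## Robot

A 6-joint arm with a two-finger parallel gripper is mounted at the origin on the work surface. World frame = base frame: x ahead of the robot, y to its left, z up, the work surface at z = 0. Lengths are in m, angles in rad, forces in N, time in s.
With the tool pointing down it reaches from about 0.3 to 1 m from the base axis. Payload 5.1 kg.
Tool frame: the origin (TCP) lies midway between the tips of the shut fingers; the grasp point (between the pads) lies 19 mm behind it; z points along the fingers, y is the line along which they close (so a half turn about z gives the same grasp; the last joint's range is limited). The gripper opens to 95 mm and grips with 3 to 60 N. Pads are 20 mm wide; open, the fingers measure 119 mm over their backs; the gripper's body (75 mm by 180 mm) begins 59 mm behind the grasp point.
Start: joints at [-1.34, 0.124, 1.65, -0, 1.367, -0.083], TCP at [0.201, -0.618, 0.215] pointing down, gripper open.
Joint ranges: [-2.61, 2.61], [-1.02, 2.33], [0.03, 2.71], [-1.35, 4.49], [0.32, 2.68], [-2.91, 2.91]. Speed limits (rad/s): [2.57, 2.57, 3.14, 3.14, 3.14, 3.14].

## Interface

Orientations are given as a rotation vector (axis times angle).
In Python, from station import r gives the robot as it stands. Calls block until the motion is done:
- r.move_pose(position, orientation): joint-space move of the TCP to a pose.
- r.move_straight(position, rate=0.15, ori=None): straight line of the TCP; ori=None keeps the orientation; rate is the mean speed in m/s.
- r.set_joints(angles): joint-space move.
- r.gripper_to(opening): finger opening in m; the grip force is fixed at half the most; returns when the fingers have stopped.
- r.dwell(seconds).
- r.ik(position, orientation): joint angles nearest the present ones, or None.
- r.capture(name): name is "side" or "top"; returns the picture (420x560x3 uint8, red, green, blue); there is no depth.
- r.camera_params(name): a dict with "fx", "fy", "cx", "cy" (pixels), "extrinsics" (4x4, takes a point from world to camera coordinates). Camera axes: x right, y down, z forward; pixel columns grow to the right and rows downward; lengths in m; the calibration is good to about 2 mm. A picture is of the moment at which its call begins. camera_params takes no time and is no camera call.
A pose or a line that the arm cannot do raises r.PlanningError and nothing moves.
- r.hand_in(): hands the job in; it is judged then, once.
Readings, each from a call of its own:
- r.get_t(): time.
- r.get_joints(): joint angles.
- r.get_joint_vel(): joint speeds.
- r.get_joint_efforts(): joint torques, N m.
- r.get_position(): TCP position.
- r.get_tcp_rot(): TCP orientation.
- r.get_force(): force on the tool from outside, world axes, zero at the start.
- r.get_ft_torque(): the same for the moment, N m.
- r.get_grip_width(): finger opening in m.
- r.get_grasp_force(): force on a finger pad.
Only numpy, scipy, OpenCV 4.12 (cv2) and the standard library are available. Lean on these libraries where they do the work, as an engineer would, in place of code of your own. Each camera call takes 0.05 s, during which the arm holds its last target. There are 200 camera calls.

## Task

The blue housing is stuck in its transport nest, with its two side lugs caught under the nest's steel hooks. Grip it by its rim with one finger inside, twist it until the lugs are clear of the hooks, pull it up out of the nest, and stand it upright in the middle of the lit glass window of the measuring stage, setting it down gently rather than dropping it, and let go. Leave the orange housing where it is, stuck in its own nest.

Things in the scene. Friction and masses are not known exactly. Their poses are not given: they have to be found in the camera images.
- blue_housing: blue plastic cup, 90 mm outside diameter, 85 mm high, rim wall 8 mm thick, bore 74 mm wide and 50 mm deep, about 0.3 kg. Lugs at its +y and -y sides: 12 mm wide, out to 56 mm from the axis, 33 to 39 mm up. Origin: centre of its underside, 10 mm above the table at the start (rim at 95 mm); z up. Starts within 4 deg of the nest's yaw; sprung balls rub on it (5 to 10 N to move).
- blue_nest: fixed nest of the blue housing: base plate 130 x 140 x 10 mm, black ring (bore 94, outside 110 mm) up to z 42 mm, steel hooks at +y and -y, 22 mm wide, top at z 58 mm, reaching over the lugs with 3 mm play. They bar a straight pull; turned 27 deg or more, either way (35 is safe, at most 140), the housing lifts straight out. Origin: on the table at the ring's axis; z up.
- orange_housing: orange plastic cup of the same shape, size and origin as the blue one, stuck in another nest of the same kind. It must stay there.
- window (a point): centre of the lit pale-green glass window (124 x 124 mm, thin black cross), on the glass, flush with the flat steel top of the fixed grey measuring stage (200 x 180 mm), 45 mm above the table. x points to the far side, where a 12 mm high steel fence runs along y at 83 to 95 mm from the centre; z up.
Mind the look-alikes: they are no part of the job. Several things have the shape of the blue_housing; the one meant has the colours described above.

How it is judged:
By the outcome, as a careful person would: the job done as asked, in the order asked, and still so for the second after the job is handed in, with the robot touching nothing.
It also fails if it takes over 45 s, if anything falls off the work surface, if the arm or the gripper's body presses on something with over 40 N, if the wrist force passes 120 N, or if a joint passes its speed limit or range.

## Working session

There is one attempt and no reset: what is moved stays moved. The work goes in short steps, each a Python script; the robot and the scene stay as the last script left them, time stands still between calls to the robot, and variables do not carry over. Pictures are saved under pics/ and viewed, at most 10 in all, crops included, and the job is handed in when it is done.

```bash
mkdir -p pics; ls; python3 - <<'E'
from station import r
import cv2
for n in("top","side"):
    cv2.imwrite(f"pics/{n}0.png",cv2.resize(r.capture(n)[:,:,::-1],(800,600),interpolation=cv2.INTER_CUBIC))
    p=r.camera_params(n);print(n,p)
print(r.get_t(),r.get_tcp_rot())
E
```

```text
pics
top {'fx': 407.5699333636111, 'fy': 407.5699333636111, 'cx': 275.7554309671958, 'cy': 203.00024038779642, 'extrinsics': array([[ 0.00937603, -0.99995118,  0.00311737,  0.00185263],
       [-0.99844339, -0.00953321, -0.0549538 ,  0.57776269],
       [ 0.05498083, -0.00259727, -0.99848403,  0.7875454 ],
       [ 0.        ,  0.        ,  0.        ,  1.        ]])}
side {'fx': 431.58682064997976, 'fy': 431.58682064997976, 'cx': 277.0450209054079, 'cy': 207.67066226411424, 'extrinsics': array([[ 0.9067169 , -0.42173037, -0.00282019, -0.51471261],
       [-0.31591997, -0.67476504, -0.66699828,  0.21496539],
       [ 0.27939046,  0.60566957, -0.74505392,  0.73549486],
       [ 0.        ,  0.        ,  0.        ,  1.        ]])}
0.1 [-3.10114609e+00 -4.90562781e-01  2.71194404e-04]
```

View pics/top0.png

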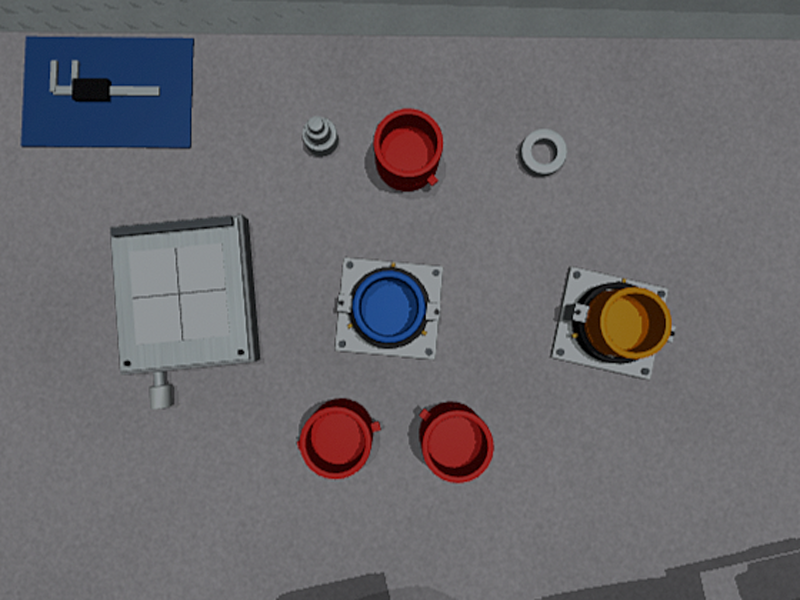

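View pics/side0.png

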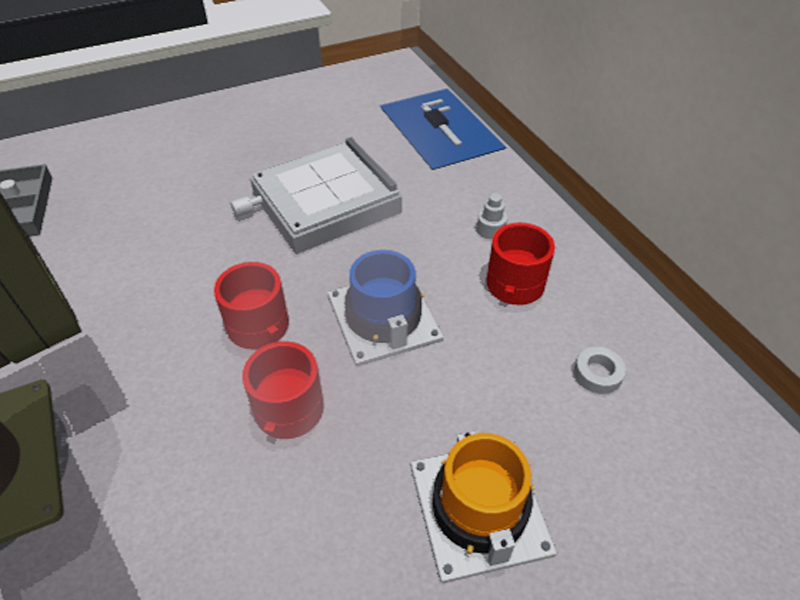

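The pictures show these cups, as top-picture pixels: blue in its nest (390,307), orange in its nest (625,322), and three red ones at (408,150), (337,438) and (457,442). There is also a blue mat at (107,92). I choose the blue cup at (390,307). The window cross is at about (180,294). Next I check both in close crops.

```bash
cat > h.py <<'E'
import numpy as np,cv2
from station import r
def ray(name,u,v,z):
    p=r.camera_params(name);E=p["extrinsics"];R=E[:3,:3];c=-R.T@E[:3,3]
    d=R.T@np.array([(u-p["cx"])/p["fx"],(v-p["cy"])/p["fy"],1]);return c+d*(z-c[2])/d[2]
def proj(name,X):
    p=r.camera_params(name);E=p["extrinsics"];q=E[:3,:3]@X+E[:3,3]
    return p["fx"]*q[0]/q[2]+p["cx"],p["fy"]*q[1]/q[2]+p["cy"]
def bluemask(im):
    h=cv2.cvtColor(im,cv2.COLOR_RGB2HSV);return cv2.inRange(h,(100,90,40),(130,255,255))
E
python3 - <<'E'
from h import *
t=r.capture("top");s=r.capture("side")
a=cv2.resize(t[170:260,225:320][:,:,::-1],None,fx=6,fy=6,interpolation=cv2.INTER_CUBIC)[:540,:400*2]
b=cv2.resize(t[145:265,70:185][:,:,::-1],None,fx=5,fy=5,interpolation=cv2.INTER_CUBIC)
cv2.imwrite("pics/a1.png",a);cv2.imwrite("pics/b1.png",b)
m=bluemask(t)[:, 225:320];m[:170]=0;m[260:]=0
c=max(cv2.findContours(m,0,1)[0],key=cv2.contourArea);(u,v),d,_=cv2.fitEllipse(cv2.convexHull(c));u+=225
print(u,v,d,ray("top",u,v,.095))
E
```

```text
271.8162612915039 214.11582946777344 (50.78300476074219, 51.04155349731445) [0.55354652 0.01432819 0.095     ]
```

View pics/a1.png

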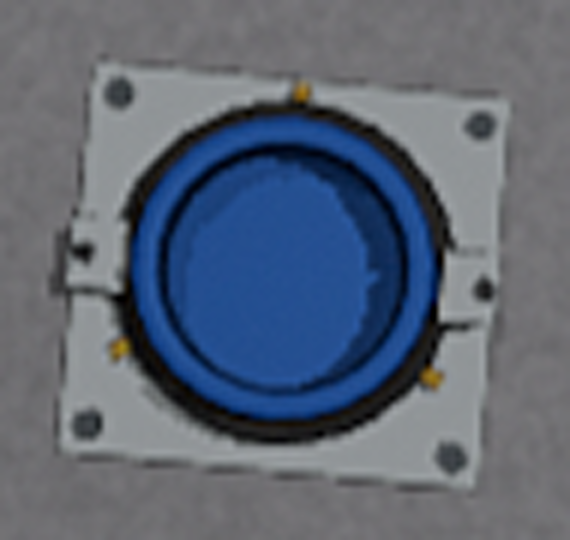

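View pics/b1.png

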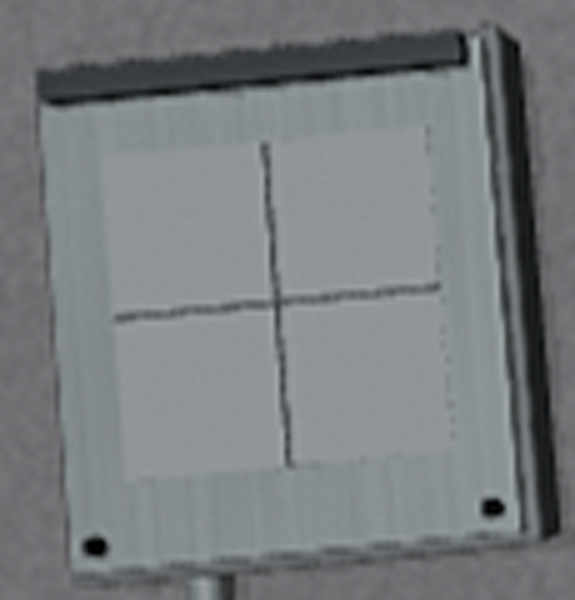

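The crop confirms the blue cup is in its nest. Its rim is 90.3 mm across by scale, the hooks are at left and right, and the lugs are hidden. The nest plate corners are at crop (98,62), (510,98), (475,487) and (62,455). The window cross is at crop (277,301).

```bash
cat >> h.py <<'E'
from scipy.spatial.transform import Rotation as Ro
def ori(psi):
    c,s=np.cos(psi),np.sin(psi)
    return Ro.from_matrix(np.array([[-s,c,0],[c,s,0],[0,0,-1.]]).T).as_rotvec()
E
python3 - <<'E'
from h import *
np.set_printoptions(precision=4,suppress=True)
C=[ray("top",225+(x+.5)/6-.5,170+(y+.5)/6-.5,.01) for x,y in((98,62),(510,98),(475,487),(62,455))]
print("plate c",np.mean(C,0),[np.linalg.norm(C[i]-C[i-1]) for i in range(4)])
d=C[0]-C[1]+C[3]-C[2];print("nest yaw",np.degrees(np.arctan2(-d[0],d[1])))
P=lambda x,y:ray("top",70+(x+.5)/5-.5,145+(y+.5)/5-.5,.045)
w=P(277,301);print("win",w,ray("side",227.5,123.2,.045))
a=P(265,143)-P(290,467);print("win len",np.linalg.norm(a),"yaw",np.degrees(np.arctan2(a[1],a[0])))
s=r.capture("side");m=bluemask(s);m[:160]=0;m[260:]=0;m[:,:235]=0;m[:,300:]=0
# compare projected rim with side mask
b=np.array([.5535,.0143,.095])
pts=np.array([proj("side",b+.045*np.array([np.cos(t),np.sin(t),0])) for t in np.linspace(0,6.28,60)])
ys,xs=np.nonzero(m);print("rim proj",pts.min(0),pts.max(0),"mask",xs.min(),ys.min(),xs.max())
ct=r.camera_params
W=np.array([w[0],w[1],.15])
for phi in range(-180,180,30):
  for f in(0,180):
    o=[]
    for k,(c,z,dd) in enumerate([(b,.062,0),(b,.062,40),(b,.062,-40),(W,.2,40),(W,.2,-40)]):
        t=np.radians(phi+dd);q=r.ik(np.array([c[0]+.041*np.cos(t),c[1]+.041*np.sin(t),z]),ori(t+np.radians(f)))
        o.append(None if q is None else round(float(q[5]),2))
    print(phi,f,o)
E
```

```text
plate c [0.5534 0.0139 0.01  ] [np.float64(0.13037319306012424), np.float64(0.1372459971360092), np.float64(0.1290061502042033), np.float64(0.13625889502990474)]
nest yaw -4.172018851672636
win [0.57   0.2933 0.045 ] [0.5781 0.308  0.045 ]
win len 0.12364118513284021 yaw 6.093128533802361
rim proj [243.5853 174.2642] [290.52  208.002] mask 245 175 290
-180 0 [None, 2.32, -2.47, 2.81, -1.99]
-180 180 [-0.08, -0.82, 0.67, -0.33, 1.15]
-150 0 [2.5, 1.78, None, 2.26, -2.54]
-150 180 [-0.64, -1.37, 0.11, -0.88, 0.6]
-120 0 [1.95, 1.25, 2.69, 1.72, None]
-120 180 [-1.19, -1.89, -0.45, -1.42, 0.05]
-90 0 [1.43, 0.75, 2.13, 1.2, 2.63]
-90 180 [-1.72, -2.39, -1.01, -1.94, -0.51]
-60 0 [0.92, 0.26, 1.6, 0.7, 2.08]
-60 180 [-2.22, -2.88, -1.54, -2.44, -1.06]
-30 0 [0.42, -0.23, 1.08, 0.2, 1.55]
-30 180 [-2.72, None, -2.06, None, -1.59]
0 0 [-0.07, -0.72, 0.59, -0.29, 1.03]
0 180 [None, 2.42, -2.56, 2.85, -2.11]
30 0 [-0.56, -1.22, 0.1, -0.78, 0.53]
30 180 [2.59, 1.92, None, 2.36, -2.61]
60 0 [-1.05, -1.74, -0.39, -1.29, 0.04]
60 180 [2.09, 1.4, 2.75, 1.85, None]
90 0 [-1.57, -2.28, -0.89, -1.82, -0.45]
90 180 [1.57, 0.86, 2.26, 1.33, 2.69]
120 0 [-2.1, -2.84, -1.39, -2.36, -0.95]
120 180 [1.04, 0.3, 1.75, 0.79, 2.19]
150 0 [-2.65, 2.88, -1.92, None, -1.46]
150 180 [0.49, -0.27, 1.22, 0.23, 1.68]
```

Both views agree on the blue cup to about 1 px, and the plate centre matches. My side-view reading of the cross disagrees by about 15 mm, so I'll check it by projection while approaching.

```bash
python3 - <<'E'
from h import *
s=r.capture("side");print(proj("side",np.array([.57,.2933,.045])))
b=cv2.resize(s[90:180,155:290][:,:,::-1],None,fx=5,fy=5,interpolation=cv2.INTER_CUBIC)
cv2.imwrite("pics/s2.png",b)
b=np.array([.5535,.0143]);p=[b[0]+.041,b[1]]
r.gripper_to(.036)
r.move_pose([*p,.2],ori(0))
r.move_straight([*p,.112],.15)
cv2.imwrite("pics/s3.png",cv2.resize(r.capture("side")[130:260,190:350][:,:,::-1],None,fx=5,fy=4.6,interpolation=cv2.INTER_CUBIC))
print(r.get_t(),r.get_position(),r.get_grip_width(),r.get_force())
E
```

```text
(np.float64(226.4839549184827), np.float64(127.47693982665727))
4.8 [0.59558797 0.01415575 0.11353379] 0.03606177884775083 [ 0.85381067 -0.17617131 -0.26490821]
```

View pics/s2.png

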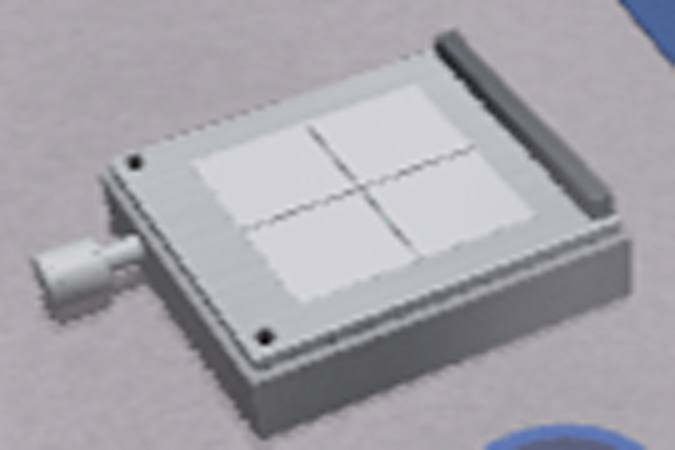

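View pics/s3.png

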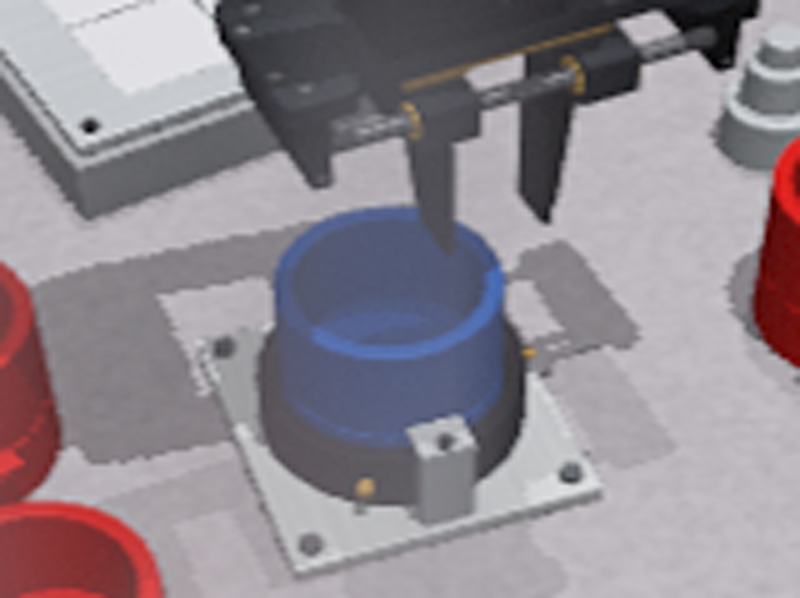

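In crop s2 the cross is at (362,187), which is full-picture (227,127) and matches the top estimate. In s3 the inner finger (445,250) is over the bore and the outer one (545,220) is beyond the far rim. Next: descend, grip and twist.

```bash
python3 - <<'E'
from h import *
np.set_printoptions(precision=4,suppress=True)
b=np.array([.5535,.0143])
r.move_straight([b[0]+.041,b[1],.064],.08);print(r.get_force())
r.gripper_to(0.0);r.dwell(.2)
print(r.get_t(),r.get_grip_width(),r.get_grasp_force(),r.get_force(),r.get_position())
for d in range(6,43,6):
    t=np.radians(d);r.move_straight([b[0]+.041*np.cos(t),b[1]+.041*np.sin(t),.064],.03,ori(t))
    F=r.get_force();print(d,r.get_t(),F,r.get_ft_torque(),r.get_grip_width())
    if np.linalg.norm(F)>60:break
cv2.imwrite("pics/s4.png",cv2.resize(r.capture("side")[130:260,190:350][:,:,::-1],None,fx=5,fy=4.6,interpolation=cv2.INTER_CUBIC))
E
```

```text
[-0.3086  0.0382  0.3105]
6.3417 0.007487380844551747 29.519034709537664 [-0.7163  1.3883  2.0954] [0.5947 0.0145 0.0643]
6 6.6333 [0.8254 2.1862 3.3151] [ 0.3272 -0.0555  0.112 ] 0.007524343912685676
12 6.925 [-0.5309  1.6295  2.8135] [ 0.3448 -0.0477  0.0546] 0.007744281182045853
18 7.2167 [-0.3431  2.359   3.1743] [ 0.2975 -0.0601  0.0968] 0.0075822078460478105
24 7.5083 [-1.3713  1.4626  5.0815] [ 0.3408 -0.0681  0.1134] 0.007468955036468305
30 7.8 [0.0597 1.5993 4.8897] [ 0.2995 -0.052   0.1225] 0.007566218192186229
36 8.0917 [-0.7072  1.1258  5.9526] [ 0.3078 -0.0475  0.1056] 0.007557599292710355
42 8.3833 [-1.0228  1.5262  5.9542] [ 0.3301 -0.0016  0.0615] 0.007627310305258692
```

View pics/s4.png

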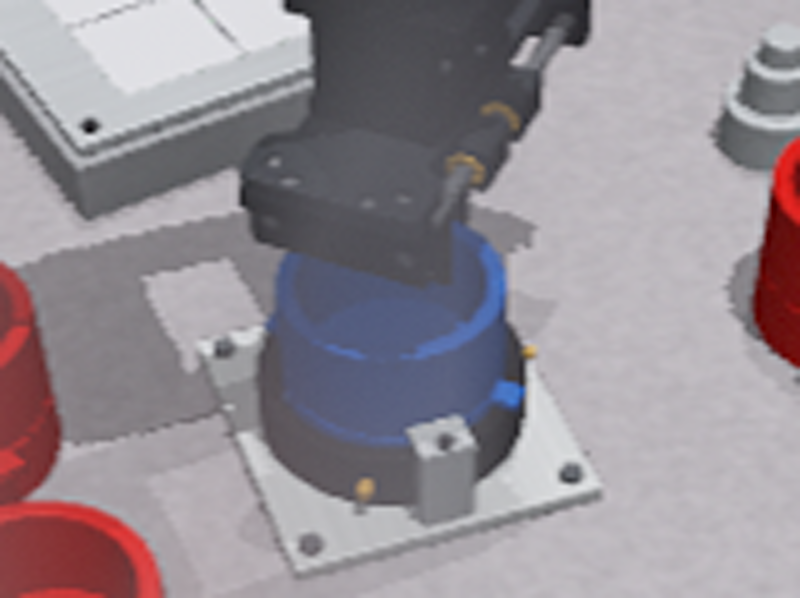

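The twist worked: the lugs are visible at crop (508,393) and (270,325), well clear of the hook at (445,430). Now lift and carry over the stage.

```bash
python3 - <<'E'
from h import *
np.set_printoptions(precision=4,suppress=True)
t=np.radians(42);p=r.get_position();o=ori(t);dv=.041*np.array([np.cos(t),np.sin(t)])
x,y=np.array([.5535,.0143])+dv
for z in(.075,.09,.12):
    r.move_straight([x,y,z],.06,o);print(z,r.get_force(),r.get_grip_width())
r.move_straight([x,y,.19],.15,o)
w=np.array([.570,.2933])+dv
r.move_straight([*w,.19],.15,o)
r.move_straight([*w,.125],.1,o);r.dwell(.3)
print(r.get_t(),r.get_position(),w,r.get_force(),r.get_ft_torque(),r.get_grip_width())
s=r.capture("side")[60:190,140:300][:,:,::-1];T=r.capture("top")[130:260,50:210][:,:,::-1]
cv2.imwrite("pics/s5.png",np.hstack([cv2.resize(i,(400,325),interpolation=cv2.INTER_CUBIC) for i in(s,T)]))
E
```

```text
0.075 [-0.6698  1.8249 -1.2335] 0.0077046206647494505
0.09 [ 0.3754  1.1976 -2.7717] 0.007555148860138628
0.12 [-0.4761  0.8375 -3.8323] 0.007260233099141508
13.55 [0.6008 0.3209 0.1258] [0.6005 0.3207] [ 0.4636  0.544  -3.3039] [ 0.1186 -0.2049 -0.0804] 0.007337972554982179
```

View pics/s5.png

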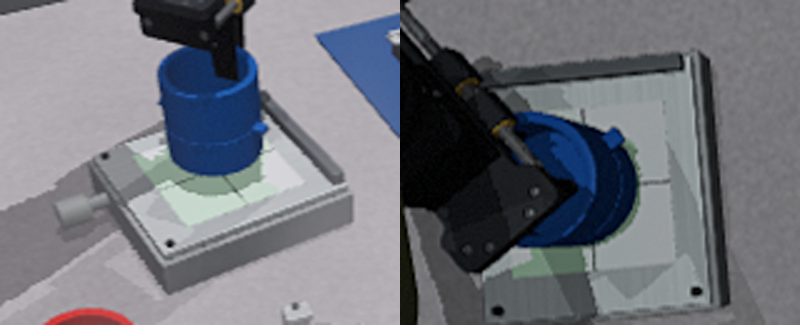

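The cup hangs upright over the window: side view centre (210,115), lug at (262,128). Next I'll check its centring against a projected model, then lower until contact.

```bash
python3 - <<'E'
from h import *
np.set_printoptions(precision=4,suppress=True)
t=np.radians(42);o=ori(t);dv=.041*np.array([np.cos(t),np.sin(t)]);w=np.array([.570,.2933])+dv
r.move_straight([*w,.105],.05,o);r.dwell(.2)
p=r.get_position();c=p[:2]-dv;zb=p[2]-.054;m=bluemask(r.capture("side"))
m[:70]=0;m[180:]=0;m[:,:190]=0;m[:,252:]=0
n,l,st,_=cv2.connectedComponentsWithStats(m);k=1+st[1:,4].argmax();m=l==k
A=np.linspace(0,6.28,200)
pts=np.array([proj("side",np.array([c[0]+.045*np.cos(a),c[1]+.045*np.sin(a),zb+h])) for a in A for h in(0,.085)])
hull=cv2.convexHull(pts.astype(np.float32))[:,0]
ys,xs=np.nonzero(m);
print("c",c,zb,"model",hull.min(0),hull.max(0),"mask",xs.min(),ys.min(),xs.max(),ys.max())
for row in (105,115,125): 
    q=xs[ys==row];e=[]
    for i in range(len(hull)):
        a,b=hull[i-1],hull[i]
        if (a[1]-row)*(b[1]-row)<0:e.append(round(float(a[0]+(b[0]-a[0])*(row-a[1])/(b[1]-a[1])),1))
    print(row,q.min(),q.max(),sorted(e))
z=.105;f0=r.get_force()[2]
while z>.092:
    z-=.001;r.move_straight([*w,z],.02,o);r.dwell(.08);f=r.get_force()
    if f[2]-f0>1.8:break
r.dwell(.2);print(r.get_t(),z,r.get_position(),f0,f,r.get_force(),r.get_ft_torque())
E
```

```text
c [0.5703 0.2934] 0.051523997659288605 model [202.7996  83.5665] [245.1402 137.1608] mask 204 86 247 137
105 206 243 [204.1, 243.8]
115 207 244 [205.6, 244.5]
125 208 244 [207.1, 245.1]
16.65 0.09899999999999999 [0.6008 0.3209 0.0994] -3.2079878888424025 [ 1.1483 -0.4576 -1.2261] [ 0.1858  0.8593 -1.9723] [ 0.123  -0.2366 -0.0367]
```

The model matches within about 1 px and contact came at the predicted height. I'll seat it fully, release and retreat.

```bash
python3 - <<'E'
from h import *
np.set_printoptions(precision=4,suppress=True)
t=np.radians(42);o=ori(t);dv=.041*np.array([np.cos(t),np.sin(t)]);w=np.array([.570,.2933])+dv
z=.099
for i in range(3):
    if r.get_force()[2]>0:break
    z-=.0005;r.move_straight([*w,z],.02,o);r.dwell(.15);print(z,r.get_force(),r.get_position())
r.gripper_to(.034);r.dwell(.2)
r.move_straight([*w,.19],.1,o)
r.move_pose([.45,.05,.3],o);r.set_joints([-1.34,.124,1.65,0,1.367,-.083]);r.dwell(.3)
print(r.get_t(),r.get_force())
T=r.capture("top");m=bluemask(T);m[:140]=0;m[280:]=0;m[:,:70]=0;m[:,185:]=0
s=r.capture("side")
cv2.imwrite("pics/s6.png",np.hstack([cv2.resize(s[:,:,::-1],(400,300)),cv2.resize(T[130:250,60:220][:,:,::-1],(400,300),interpolation=cv2.INTER_CUBIC)]))
pr=lambda h,a:proj("top",np.array([.57+.045*np.cos(a),.2933+.045*np.sin(a),.045+h]))
pts=np.array([pr(h,a) for a in np.linspace(0,6.28,100) for h in(0,.085)]);ys,xs=np.nonzero(m)
print("model",pts.min(0),pts.max(0),"mask",xs.min(),ys.min(),xs.max(),ys.max())
E
```

```text
0.0985 [-0.5688 -0.2426  4.7478] [0.6008 0.3209 0.0993]
23.075 [-0.0332  0.1523 -0.4535]
model [ 79.9069 175.7303] [148.7672 228.929 ] mask 81 177 148 228
```

View pics/s6.png

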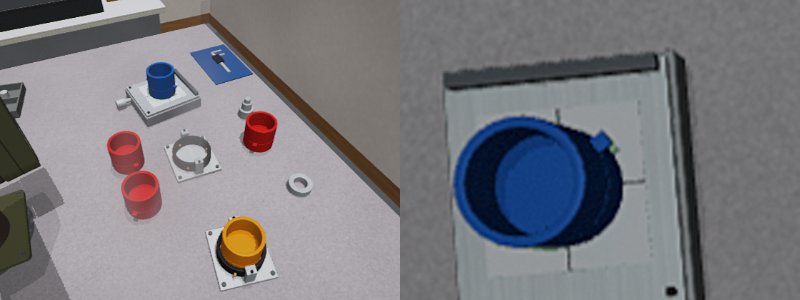

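The blue cup stands upright and centred on the window (side (160,80)). The nest at (193,152) is empty, and the orange cup at (243,240) is untouched.

```bash
python3 -c "from station import r;print(r.hand_in())"
```

```text
the job is handed in; nothing more can be done
None
```

The blue housing was twisted free of its nest and set down gently, upright and within about 2 mm of the window's centre; it's released, the orange housing is still in its nest, and the job is handed in at about 23 s.

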